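Roll a steel bar into the V-block of a bench tester and slide it home against the probe

TASK

Load the bar tester by hand, without gripping: with your fingertips, roll the steel round bar that lies on the tester's flat deck along the deck until it drops into the V-block, then push it endways along the V until its end face is fully home against the round probe in the end plate. The bar is only to be rolled and pushed, never lifted or carried, and the other things on the bench are to be left where they stand.

Things in the scene. Friction and masses are not known exactly. Their poses are not given: they have to be found in the camera images.
- tester: Bench tester, fixed. Origin on the bench, below the bottom line of its V groove, midway along it; x points across the groove from deck to console, y along the groove, z up. Steel V-block 240 mm long (y -120 to 120); 45-degree flanks, bottom line at z 16, x 0. Near flank rises to x -14, z 30 (level with the deck), far flank to x 24, z 40, then flat top to x 38. The +y end is open.
- home (a point): Where the middle of the bar is when it lies in the V-block fully home against the probe: tester x 0, y -55, z 37.2 mm. Axes as the tester's. Sliding the bar endways along the V takes about 3 to 8 N; against the probe it stops dead.
- bar: Ground steel round bar, 30 mm diameter, 130 mm long, 0.6 to 0.85 kg, ends alike. Origin at its middle on the axis; own x along its length, y and z turn as it rolls (freely). Starts lying on the deck within 14 degrees of parallel to the groove, 80 to 125 mm before its bottom line, middle within 25 mm of the groove's middle. Axis 45 mm above the bench on the deck, 37 in the V.
- calib: Bystander: solid steel cylinder standing upright on the bench beside the tester, 38 mm in diameter, 55 mm high. Origin at the centre of its underside.
- jar: Bystander: small closed glass jar on the bench, 54 mm in diameter, 70 mm high. Origin at the centre of its underside.
- rack: Bystander: low wooden block 85 x 60 x 12 mm on the bench with three upright 16 mm steel pins, 46 mm high in all. Origin at the centre of its underside.
- deck (a point): Point on top of the tester's flat level aluminium deck, 30 mm above the bench, 100 mm before the groove's bottom line. In tester axes the deck spans x -200 to -14, y -131 to 131 mm; a front lip (x -206 to -200) stands 4 mm above it. Axes as the tester's.
- probe (a point): Centre of the flat white 22 mm probe face, at y -120, 37.2 mm above the bench on the seated bar's axis, facing +y along the groove. It sticks out 4 mm from the upright dark end plate (tester x -26 to 40, y -138 to -124, 64 mm high). Axes as the tester's.
- console (a point): Centre of the top outline of the white console with screen and keys beyond the V-block: tester x 60 to 170, y -118 to 118, at most 72 mm high, lower towards the V-block. Not to be operated.
Things that resemble listed ones, but are neither listed nor needed, are in the scene too. Leave any brown or green look-alike of the bar alone.

How it is judged:
By the outcome, as a careful person would: the job done as asked, in the order asked, and still so for the second after the job is handed in, with the robot touching nothing.
It also fails if it takes over 54 s, if anything falls off the work surface, if the arm or the gripper's body presses on something with over 40 N, if the wrist force passes 120 N, or if a joint passes its speed limit or range.

ROBOT

A 7-joint arm with a two-finger parallel gripper is mounted at the origin on the work surface. World frame = base frame: x ahead of the robot, y to its left, z up, the work surface at z = 0. Lengths are in m, angles in rad, forces in N, time in s.
With the tool pointing down it reaches from about 0.4 to 0.875 m from the base axis. Payload 4.4 kg.
Tool frame: the origin (TCP) lies midway between the tips of the shut fingers; the grasp point (between the pads) lies 19 mm behind it; z points along the fingers, y is the direction in which the jaws open and shut (so a half turn about z gives the same grasp; the last joint's range is limited). The gripper opens to 85 mm and grips with 20 to 120 N. Pads are 22 mm wide; open, the fingers measure 114 mm over their backs; the gripper's body (76 mm by 85 mm) begins 54 mm behind the grasp point. The pads swing forward as they close: fully open they stand 13 mm farther back than shut.
Start: joints at [1.215, 0.628, 0.038, 1.517, -0.027, 0.996, -0.02], TCP at [0.186, -0.623, 0.231] pointing down, gripper open.
Joint ranges: [-3.06, 3.06], [-0.37, 2.12], [-1.25, 1.32], [0.18, 2.47], [-1.1, 4.24], [0.23, 1.98], [-2.94, 2.94]. Speed limits (rad/s): [2.57, 2.57, 3.14, 3.14, 3.14, 3.14, 3.14].

INTERFACE

Orientations are given as a unit quaternion [x, y, z, w].
In Python, from cell import get_obs, eyes, ticket gives the robot as it stands.
- The arm moves only by the shell command python3 -m handwheel 'ROWS' [OPENING] [FORCE]. ROWS is JSON, one flat list of numbers, 4 for each row, row after row: the shift along the tool's x, y, z in mm, then the turn about the tool's z in degrees. In form: [tx, ty, tz, roll, tx, ty, tz, roll, ...]. A call has 1 to 8 rows; each row shifts and turns the pose as measured when the row begins, along the tool's axes as they then stand; what a row does not reach is not made up. A row lasts 1/12 s, in which the tool goes at most 41.7 mm and 7.16 degrees, less where a joint would pass 70% of its speed; a pose out of reach is approached as far as the arm can. A call with a gripper value outside its range is refused whole. OPENING is the gripper command: -1 is shut, 1 is fully open, values between are in proportion, set as the call begins (- or left out, the last holds). The fingers move at their own pace and stop on an object; FORCE is the grip in N (left out, the last holds). Time passes only in rows, so rows that do not move let the fingers close. It gives the time, the measured TCP pose, the force and the opening at its end, in the units of the state.
- get_obs(): the state, without advancing time (a new reading comes with each control period).
- eyes.capture(name): name is "scene" or "top" or "wrist"; returns a dict with "frame" (384x512x3 uint8, red, green, blue), "intrinsics" (3x3 intrinsics, pixels), "world_from_camera" (4x4, takes a point from camera to world coordinates). Camera axes: x right, y up, looking along -z (the intrinsics and any distortion apply to the point x, -y, -z); pixel columns grow to the right and rows downward; lengths in m; the calibration is good to about 2 mm. A picture is of the moment at which its call begins. There is no depth.
- ticket.sign_off(): hands the job in, once; it reports no verdict.
Trained networks look in a picture, given as the dict that the camera call returned (one of the last four; its "shot" number tells which), for a name from the list of things; names that differ only in an ending like _2 or _b are one class to them, and where a whole thing is asked for, a point or a joint stands for the part that bears it (a point fixed in the world has none). Each returns a list of dicts, best first, with "confidence" (0 to 1); they miss things now and then, are a little off and sometimes report something else, mostly with a low value. They report only what shows in the picture. A call takes as long as a camera call. They do not tell look-alikes from the thing itself.
- eyes.search_frame(picture, label): "bbox" ([centre column, centre row, width, height] in pixels, round what is visible of it).
The state is a dict: "time": time; "qpos": joint angles; "qvel": joint speeds; "joint_efforts": joint torques, N m; "position": TCP position; "ee_rot": TCP orientation; "force": force on the tool from outside, world axes, zero at the start; "ft_torque": the same for the moment, N m; "grip_width": finger opening in m.
Only numpy, scipy, OpenCV 4.12 (cv2) and the standard library are available. Lean on these libraries where they do the work, as an engineer would, in place of code of your own. Each camera call takes 0.05 s, during which the arm holds its last target. There are 200 camera calls.

## Working session

There is one attempt and no reset: what is moved stays moved. The work goes in short steps, Python scripts to look and compute and a shell command to move; the robot and the scene stay as the last step left them, time stands still between calls to the robot, and variables do not carry over. Pictures are saved under pics/ and viewed, about 8 in all and at most 12, crops included, and the job is handed in when it is done.

```bash
mkdir -p pics; ls; cat > h.py <<'E'
import numpy as np, cv2
from cell import get_obs, eyes, ticket
def proj(c,P):
    T=np.linalg.inv(c['world_from_camera']);p=np.atleast_2d(P)@T[:3,:3].T+T[:3,3]
    q=np.c_[p[:,0],-p[:,1],-p[:,2]]@np.array(c['intrinsics']).T
    return q[:,:2]/q[:,2:]
def ray(c,uv,z):
    T=np.array(c['world_from_camera']);uv=np.atleast_2d(uv)
    d=np.c_[uv,np.ones(len(uv))]@np.linalg.inv(c['intrinsics']).T
    d=(d*[1,-1,-1])@T[:3,:3].T;o=T[:3,3]
    return o+d*((z-o[2])/d[:,2])[:,None]
def save(c,n): cv2.imwrite('pics/'+n,cv2.cvtColor(np.asarray(c['frame']),cv2.COLOR_RGB2BGR))
E
python3 - <<'E'
from h import *
o=get_obs();print(o)
for n in('top','scene'):
    c=eyes.capture(n);save(c,n+'0.png');print(n,[k for k in c],np.round(c['world_from_camera'],3).tolist(),c['intrinsics'])
    for l,z in(('bar',.045),('tester',0.03),('deck',.03),('probe',.0372),('console',.07),('home',.037),('calib',.03),('jar',.03),('rack',.02)):
        for d in eyes.search_frame(c,l)[:3]:
            print(l,round(d['confidence'],2),np.round(d['bbox']),np.round(ray(c,d['bbox'][:2],z)[0],3))
E
```

```text
pics
{'time': 0.0, 'qpos': array([ 1.21520969,  0.62932547,  0.03839566,  1.51838408, -0.02701425,
        0.99628108, -0.02001669]), 'qvel': array([-1.99507376e-03, -3.73952412e-04,  2.37123841e-05,  2.28956282e-03,
        2.70526704e-06, -5.61794166e-04,  9.49420295e-04]), 'joint_efforts': array([-9.27750516e-04, -5.63396502e+01,  1.22558154e+00, -1.93444562e+01,
        1.09357433e-02,  1.06863311e-02, -5.06183937e-06]), 'position': array([ 0.18561451, -0.62228029,  0.23039647]), 'ee_rot': array([ 9.89519964e-01,  1.44393059e-01, -1.28397388e-04, -9.32165379e-04]), 'force': array([ 0.03884512, -0.7449994 ,  0.57687584]), 'ft_torque': array([-0.01092082,  0.01020021,  0.04368553]), 'grip_width': 0.08545233892281912}
top ['frame', 'intrinsics', 'world_from_camera', 'shot'] [[0.015, 0.989, -0.146, 0.329], [-1.0, 0.013, -0.016, -0.003], [-0.014, 0.146, 0.989, 1.461], [0.0, 0.0, 0.0, 1.0]] [[456.04108039   0.         251.0868744 ]
 [  0.         456.04108039 196.1198771 ]
 [  0.           0.           1.        ]]
bar 0.93 [199. 266.  35.  36.] [0.318 0.176 0.045]
bar 0.92 [155. 226. 
[... 797 characters left out ...]
467064   0.         257.79585684]
 [  0.         356.71467064 182.62347987]
 [  0.           0.           1.        ]]
bar 0.96 [397. 168.  51.  12.] [0.786 0.297 0.045]
bar 0.89 [278. 173.  32.  36.] [0.536 0.097 0.045]
bar 0.89 [168. 201.  56.  12.] [ 0.379 -0.141  0.045]
tester 0.92 [304. 200. 181. 116.] [0.633 0.06  0.03 ]
deck 0.73 [305. 202. 183. 119.] [0.638 0.054 0.03 ]
probe 0.77 [303. 200. 180. 117.] [0.634 0.051 0.037]
console 0.65 [300. 201. 179. 115.] [0.645 0.01  0.07 ]
home 0.8 [302. 200. 181. 116.] [0.633 0.05  0.037]
calib 0.96 [209. 228.  16.  28.] [ 0.502 -0.143  0.03 ]
jar 0.8 [337. 139.  22.  30.] [0.589 0.357 0.03 ]
rack 0.93 [244. 252.  49.  36.] [ 0.6   -0.147  0.02 ]
```

```bash
python3 - <<'E'
import cv2
a=cv2.imread('pics/top0.png')[100:300,130:330];cv2.imwrite('pics/top0c.png',cv2.resize(a,None,fx=3,fy=3,interpolation=cv2.INTER_CUBIC))
a=cv2.imread('pics/scene0.png')[120:300,160:430];cv2.imwrite('pics/scene0c.png',cv2.resize(a,None,fx=2.9,fy=2.9,interpolation=cv2.INTER_CUBIC))
E
```

```text
(no output)
```

View pics/top0c.png

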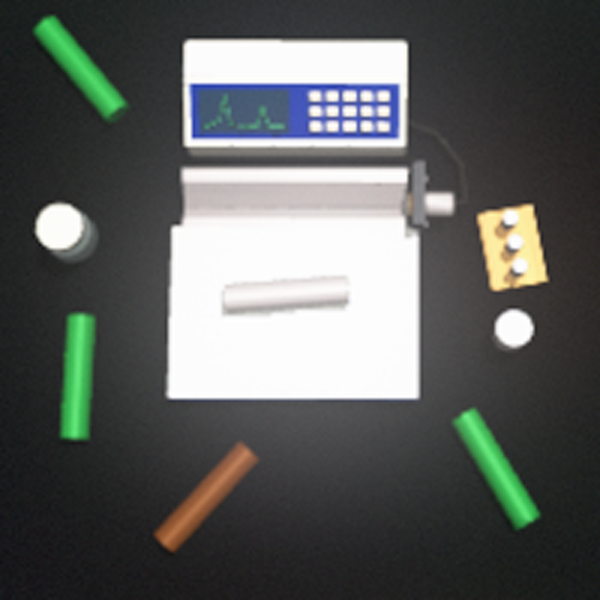

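View pics/scene0c.png

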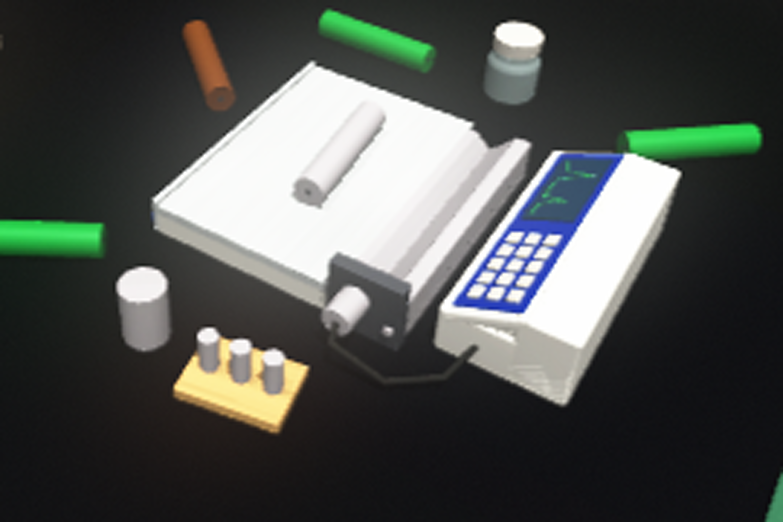

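Both pictures show the tester square to the bench: the deck faces the robot, and the end plate and probe are on the world −y side. The steel bar lies on the deck at crop (223..349, 295), slightly skewed. Green and brown look-alikes lie around the tester. Next I'll fit the tester pose and the bar.

```bash
cat > fit.py <<'E'
from h import *
from scipy.optimize import least_squares
top=eyes.capture('top');sc=eyes.capture('scene')
U=lambda p,s,o:(np.array(p)+.5)/s-.5+np.array(o)
tp=U([(167,399),(419,399),(172,226),(184,168),(406,168)],3,(130,100));tq=np.array([(-206,131,34),(-206,-131,34),(-14,131,30),(38,120,40),(38,-120,40)])/1e3
sp=U([(314,63),(153,203),(474,124),(530,143)],2.9,(160,120));sq=np.array([(-206,131,34),(-206,-131,34),(-14,131,30),(38,120,40)])/1e3
def W(x,P):
    c,s=np.cos(x[2]),np.sin(x[2]);return P@np.array([[c,s,0],[-s,c,0],[0,0,1]])+[x[0],x[1],0]
f=lambda x:np.r_[proj(top,W(x,tq))-tp,proj(sc,W(x,sq))-sp].ravel()
r=least_squares(f,[.6,.07,0],loss='soft_l1');x=r.x;print('tester',x[:2],np.degrees(x[2]));print(np.round(r.fun.reshape(-1,2),1))
# bar: mask the light bar? use outline centre points
b=ray(top,U([(223,298),(349,291)],3,(130,100)),.045);print('bar ends',b)
c,s=np.cos(x[2]),np.sin(x[2]);l=(b-[x[0],x[1],0])@np.array([[c,-s,0],[s,c,0],[0,0,1]]);print('in tester',l*1e3, np.linalg.norm(b[0]-b[1]))
np.save('tester.npy',x)
E
python3 fit.py
```

```text
tester [0.62962328 0.09541648] 1.048102679651847
[[ 0.3 -0. ]
 [-0.  -0.4]
 [-0.1 -2.2]
 [-0.9  0.5]
 [ 0.2 -0. ]
 [-1.7 -0.5]
 [-0.8 -0.7]
 [ 2.4  0.9]
 [-0.1 -0.2]]
bar ends [[0.52696773 0.16694651 0.045     ]
 [0.53606265 0.03510486 0.045     ]]
in tester [[-101.32996207   73.3958158    45.        ]
 [ -94.64819274  -58.59013009   45.        ]] 0.13215496945724373
```

```bash
python3 -m handwheel '[33,-23,0,2,33,-23,0,2,33,-23,0,2,33,-23,0,2,33,-23,0,2,33,-23,0,2,33,-23,0,2,33,-23,0,2]' 1
```

```text
time: 1.77
position: [0.4126, -0.4027, 0.2293]
ee_rot: [1.0, -0.013, -0.003, 0.004]
force: [0.9, -0.7, 0.1]
grip_width: 0.0854
```

```bash
python3 -m handwheel '[5,-40,0,-0.5,5,-40,0,-0.5,5,-40,0,-0.5,5,-40,0,-0.5,5,-40,0,-0.5,5,-40,0,0,5,-40,0,0,5,-40,0,0]' 1
```

```text
time: 2.43
position: [0.4612, -0.0735, 0.2265]
ee_rot: [1.0, 0.011, 0.003, 0.007]
force: [0.7, -0.3, 0.3]
grip_width: 0.0857
```

```bash
python3 -m handwheel '[5,-40,5,0,5,-40,5,0,5,-40,5,0,5,-40,5,0,2,-30,5,0,0,0,5,0]' 1
```

```text
time: 2.93
position: [0.4809, 0.1332, 0.1964]
ee_rot: [1.0, 0.017, 0.008, 0.003]
force: [0.5, 0.7, -0.2]
grip_width: 0.0854
```

```bash
python3 -m handwheel '[-5,17,10,1,-5,17,20,0,0,0,20,0,0,0,20,0,0,0,0,0]' 1
python3 - <<'E'
from h import *
o=get_obs();print(o['position'],o['ee_rot'])
c=eyes.capture('wrist');save(c,'wrist1.png')
for n in ('wrist','top','scene'):
    if n!='wrist': c=eyes.capture(n)
    for d in eyes.search_frame(c,'bar')[:4]: print(n,round(d['confidence'],2),np.round(d['bbox']),np.round(ray(c,d['bbox'][:2],.045)[0],3))
E
```

```text
time: 3.35
position: [0.4745, 0.1019, 0.1248]
ee_rot: [1.0, 0.013, 0.011, 0.002]
force: [-0.9, -0.1, -0.2]
grip_width: 0.0852
[0.47447726 0.10192806 0.12484795] [0.99985739 0.01303145 0.01055743 0.00198251]
wrist 0.93 [262. 115. 220.  64.] [0.534 0.1   0.045]
wrist 0.69 [188. 326.  72.  68.] [0.376 0.151 0.045]
wrist 0.69 [485. 287.  50.  52.] [ 0.415 -0.067  0.045]
wrist 0.62 [  4. 265.   9.  68.] [0.424 0.281 0.045]
top 0.96 [154. 225.  11.  45.] [0.442 0.322 0.045]
top 0.85 [296. 257.  29.  45.] [ 0.351 -0.121  0.045]
top 0.75 [158. 124.  28.  35.] [0.768 0.324 0.045]
top 0.5 [238. 200.  16.   7.] [0.526 0.061 0.045]
scene 0.83 [276. 175.  31.  38.] [0.536 0.089 0.045]
scene 0.77 [396. 169.  53.  12.] [0.786 0.289 0.045]
```

View pics/wrist1.png

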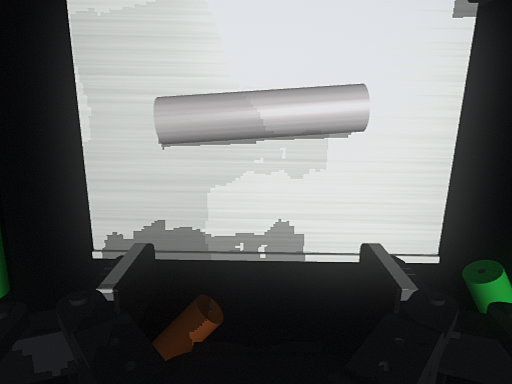

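The wrist view shows the bar whole at (155..369, 115), confirming (0.534, 0.100). It is clear of the fingers, which straddle it in width just behind. I'll descend behind it now.

```bash
python3 -m handwheel '[0,0,25,0,0,0,25,0,0,0,25,0,0,0,15,0,0,0,0,0,0,0,0,0]' 1
```

```text
time: 4.15
position: [0.4877, 0.1063, 0.0425]
ee_rot: [1.0, 0.014, 0.023, -0.002]
force: [-0.3, 0.1, 0.2]
grip_width: 0.0851
```

```bash
python3 -m handwheel '[-1,0,6,0,-1,0,6,0,-1,2,5,0,0,2,2,0,0,0,0,0]' 1
```

```text
time: 4.57
position: [0.4874, 0.1043, 0.0293]
ee_rot: [1.0, 0.014, 0.022, -0.001]
force: [-0.2, 0.7, 0.6]
grip_width: 0.0857
```

```bash
python3 -m handwheel '[0,1,4,0,0,1,3,0,4,0,0,0,5,0,0,0,5,0,0,0,5,0,0,0]' 1
```

```text
time: 5.07
position: [0.509, 0.1034, 0.0261]
ee_rot: [1.0, 0.015, 0.024, -0.002]
force: [-1.8, 0.7, 0.7]
grip_width: 0.0855
```

```bash
python3 -m handwheel '[4,0,1,0,4,0,1,0,4,0,1,0,4,0,0.5,0,4,0,0.5,0,4,0,0.5,0]' 1
python3 - <<'E'
from h import *
c=eyes.capture('wrist');save(c,'wrist2.png')
E
```

```text
time: 5.57
position: [0.537, 0.1048, 0.0231]
ee_rot: [1.0, 0.015, 0.025, -0.002]
force: [-0.8, -0.5, 0.3]
grip_width: 0.0853
```

View pics/wrist2.png

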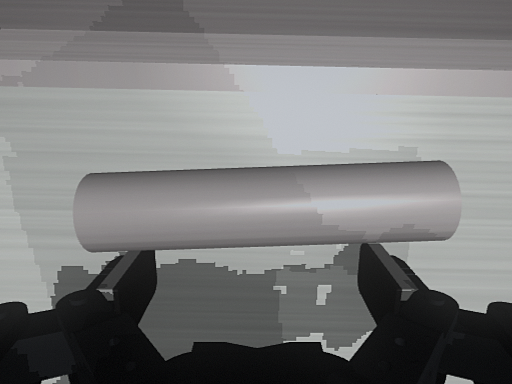

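The bar is just ahead of both fingers and slightly skewed, with its left (+y) end nearer to us. Nothing slipped past, so I'll keep rolling.

```bash
python3 -m handwheel '[4,0,0.2,0,4,0,0.2,0,4,0,0.2,0,4,0,0.2,0,4,0,0.2,0,4,0,0.2,0,4,0,0.2,0]' 1
python3 - <<'E'
from h import *
c=eyes.capture('wrist');save(c,'wrist3.png')
E
```

```text
time: 6.2
position: [0.5679, 0.1056, 0.0229]
ee_rot: [1.0, 0.015, 0.025, -0.002]
force: [-0.3, 0.2, 0.8]
grip_width: 0.0852
```

View pics/wrist3.png

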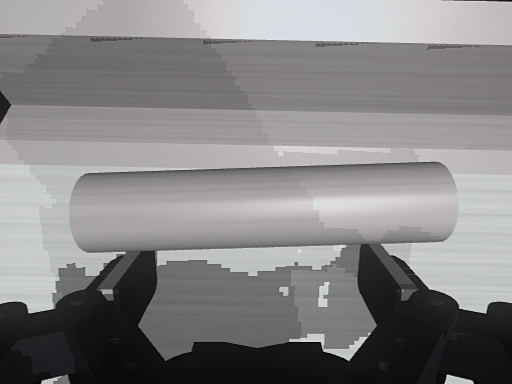

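The bar is ahead of the fingers and near the groove edge (bar row ~205, edge ~165). It is still skewed about 3°, so I'll add a small clockwise roll while pushing on.

```bash
python3 -m handwheel '[3,0,0.2,1,3,0,0.2,1,3,0,0.2,0.5,3,0,0.2,0,3,0,0.2,0,3,0,0.2,0,3,0,0.2,0,3,0,0.2,0]' 1
python3 - <<'E'
from h import *
c=eyes.capture('wrist');save(c,'wrist4.png')
E
```

```text
time: 6.92
position: [0.5955, 0.1055, 0.0225]
ee_rot: [1.0, -0.01, 0.025, -0.003]
force: [0.4, 0.3, -0.1]
grip_width: 0.0851
```

View pics/wrist4.png

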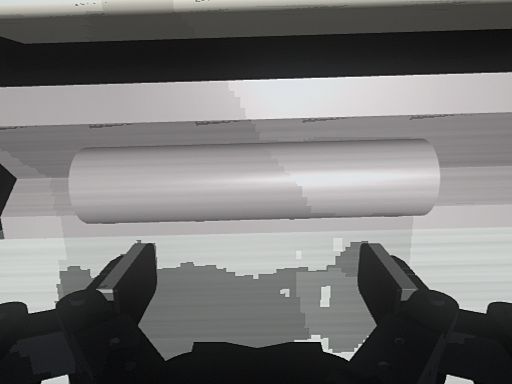

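The bar has dropped into the V and lies parallel to the groove (cols 70..440, row 180). I'll lift off, shut the fingers and go to its +y end.

```bash
python3 -m handwheel '[-3,0,-15,0,0,0,-25,-1,0,0,-25,-1,0,-5,-20,0,5,-20,0,0,8,-25,0,0,8,-25,0,0,5,-20,0,0]' 1
python3 -m handwheel '[0,-10,0,0,0,0,0,0,0,0,0,0]' -1 20
python3 - <<'E'
from h import *
t=np.load('tester.npy');
for n in('wrist','top'):
    c=eyes.capture(n)
    if n=='wrist':save(c,'wrist5.png')
    for d in eyes.search_frame(c,'bar')[:4]: print(n,round(d['confidence'],2),np.round(d['bbox']),np.round(ray(c,d['bbox'][:2],.037)[0],3))
E
```

```text
time: 7.63
position: [0.6148, 0.1941, 0.1123]
ee_rot: [1.0, 0.002, 0.025, 0.001]
force: [0.4, 0.7, -0.1]
grip_width: 0.0855
time: 7.88
position: [0.6148, 0.2107, 0.1126]
ee_rot: [1.0, 0.006, 0.026, -0.001]
force: [-0.1, 0.2, 0.1]
grip_width: 0.0515
wrist 0.91 [412. 188. 199.  51.] [0.63  0.108 0.037]
wrist 0.82 [120.  21.  68.  41.] [0.731 0.295 0.037]
wrist 0.76 [116. 367.  28.  34.] [0.489 0.316 0.037]
top 0.82 [155. 227.   8.  43.] [0.437 0.32  0.037]
top 0.8 [226. 169.  42.   9.] [0.627 0.102 0.037]
top 0.74 [297. 259.  25.  42.] [ 0.346 -0.126  0.037]
top 0.57 [151. 116.  17.  18.] [0.797 0.349 0.037]
```

View pics/wrist5.png

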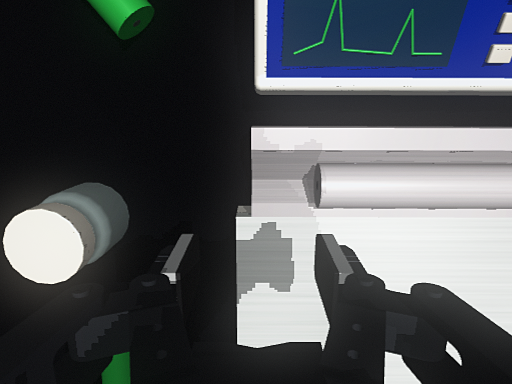

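The bar's +y end face shows at col 314, row 186, lying in the V. The fingers are still closing and will come down clear beyond it. The jar at left is well away.

```bash
python3 -m handwheel '[3,2,15,0,2,2,15,0,2,0,15,0,1,0,10,0,0,0,5,0,0,0,0,0]' -1 20
python3 - <<'E'
from h import *
o=get_obs();print(o['position'],o['ee_rot'],o['force'],o['grip_width'])
c=eyes.capture('wrist');save(c,'wrist6.png')
E
```

```text
time: 8.58
position: [0.6268, 0.1984, 0.0451]
ee_rot: [1.0, 0.001, 0.024, 0.001]
force: [-0.3, -0.7, 0.0]
grip_width: -0.0003
[0.62677247 0.19837402 0.04513979] [0.99970924 0.00123327 0.02404197 0.00137778] [-0.26460951 -0.70305039  0.01542261] -0.00033427200158171863
```

View pics/wrist6.png

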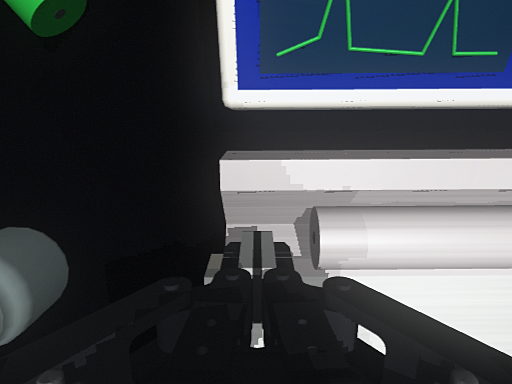

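The shut fingers stand in line with the V at cols 240..275, and the bar's end face is at col 313. I'll lower a little, then push slowly.

```bash
python3 -m handwheel '[0,0,5,0,0,0,4,0,0,4,0,0,0,5,0,0,0,5,0,0,0,4,0,0,0,4,0,0,0,4,0,0]' -1 20
python3 -m handwheel '[0,4,0,0,0,4,0,0,0,4,0,0,0,4,0,0]' -1 20
```

```text
time: 9.3
position: [0.6281, 0.1763, 0.0379]
ee_rot: [1.0, 0.003, 0.026, -0.002]
force: [0.2, 2.7, -2.0]
grip_width: -0.0002
time: 9.63
position: [0.6283, 0.161, 0.0382]
ee_rot: [1.0, 0.004, 0.027, -0.004]
force: [0.2, 3.2, -1.3]
grip_width: 0.0
```

```bash
python3 -m handwheel '[0,4,0.3,0,0,4,0.3,0,0,4,0.3,0,0,4,0.3,0,0,4,0.3,0,0,4,0.3,0,0,4,0.3,0]' -1 20
python3 - <<'E'
from h import *
c=eyes.capture('wrist');save(c,'wrist7.png');
for d in eyes.search_frame(c,'bar')[:2]: print(d['confidence'],d['bbox'])
E
```

```text
time: 10.22
position: [0.6287, 0.1376, 0.0381]
ee_rot: [1.0, 0.006, 0.028, -0.009]
force: [-0.9, 5.9, 0.7]
grip_width: 0.0001
0.93 [399.5, 249.7, 225.0, 72.6]
```

View pics/wrist7.png

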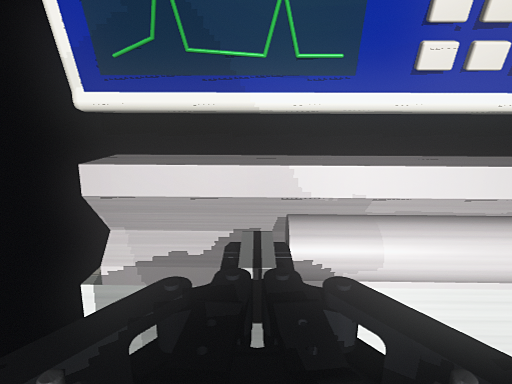

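The fingers are bearing on the bar's end face at col 287 and the bar stays seated. I'll continue in smaller steps, watching the force.

```bash
python3 -m handwheel '[0,4,0.3,0,0,4,0.3,0,0,4,0.3,0]' -1 20; python3 -m handwheel '[0,3,0.3,0,0,3,0.3,0]' -1 20;python3 -m handwheel '[0,3,0.3,0]' -1 20;python3 -m handwheel '[0,3,0.3,0]' -1 20
```

```text
time: 10.57
position: [0.629, 0.1283, 0.038]
ee_rot: [1.0, 0.007, 0.029, -0.011]
force: [-1.4, 4.8, 1.8]
grip_width: -0.0
time: 10.73
position: [0.629, 0.1246, 0.0381]
ee_rot: [0.999, 0.007, 0.029, -0.012]
force: [-1.5, 6.3, 2.5]
grip_width: -0.0002
time: 10.82
position: [0.629, 0.1229, 0.0381]
ee_rot: [0.999, 0.008, 0.029, -0.013]
force: [-1.2, 6.4, 2.2]
grip_width: -0.0002
time: 10.9
position: [0.629, 0.1212, 0.0381]
ee_rot: [0.999, 0.009, 0.03, -0.014]
force: [-2.0, 5.7, 2.6]
grip_width: -0.0001
```

```bash
for i in 1 2; do python3 -m handwheel '[0,3,0.3,0]' -1 20|sed -n '1,2p;4p'; done;  python3 -m handwheel '[0,3,0.3,0]' -1 20|sed -n '2p;4p'; python3 -m handwheel '[0,3,0.3,0]' -1 20|sed -n '2p;4p'
```

```text
time: 10.98
position: [0.6291, 0.1196, 0.0382]
force: [-1.9, 6.1, 1.7]
time: 11.07
position: [0.6291, 0.1187, 0.0382]
force: [-2.4, 10.1, 1.1]
position: [0.6291, 0.1187, 0.0383]
force: [-1.5, 10.2, 0.4]
position: [0.629, 0.1188, 0.0383]
force: [-1.3, 8.9, 1.1]
```

It has stopped at y = 0.1187 and the force has risen. I'll push harder once to tell the probe from stiction.

```bash
python3 -m handwheel '[0,6,0,0]' -1 20|sed -n '2p;4p'; python3 -m handwheel '[0,8,0,0,0,8,0,0]' -1 20|sed -n '2p;4p'
python3 - <<'E'
from h import *
from scipy.spatial.transform import Rotation as R
t=np.load('tester.npy');s,c0=np.sin(t[2]),np.cos(t[2])
for n,l in(('top','bar'),('scene','bar')):
    c=eyes.capture(n);save(c,n+'8.png')
    for d in eyes.search_frame(c,l):
        p=ray(c,d['bbox'][:2],.0372)[0]
        if abs(p[0]-.63)<.05: print(n,d['confidence'],np.round(d['bbox']),p)
    for y in(-55,-55+65,-120): print(y,proj(c,[t[0]-s*y/1e3,t[1]+c0*y/1e3,.0372]))
a=cv2.imread('pics/scene8.png')[120:300,220:400];a=cv2.resize(a,None,fx=3.3,fy=3.3,interpolation=cv2.INTER_CUBIC);cv2.imwrite('pics/scene8c.png',a)
E
```

```text
position: [0.6291, 0.1186, 0.0386]
force: [-2.6, 16.7, -2.5]
position: [0.6291, 0.1188, 0.0391]
force: [-1.4, 16.6, -2.5]
-55 [[244.87809927 167.64269341]]
10 [[224.50110119 167.77046782]]
-120 [[265.27870216 167.51477098]]
scene 0.81 [301. 199.  28.  39.] [0.62932774 0.05207372 0.0372    ]
-55 [[299.38468924 201.61752957]]
10 [[311.25728334 186.89455398]]
-120 [[286.26833674 217.88286604]]
```

View pics/scene8c.png

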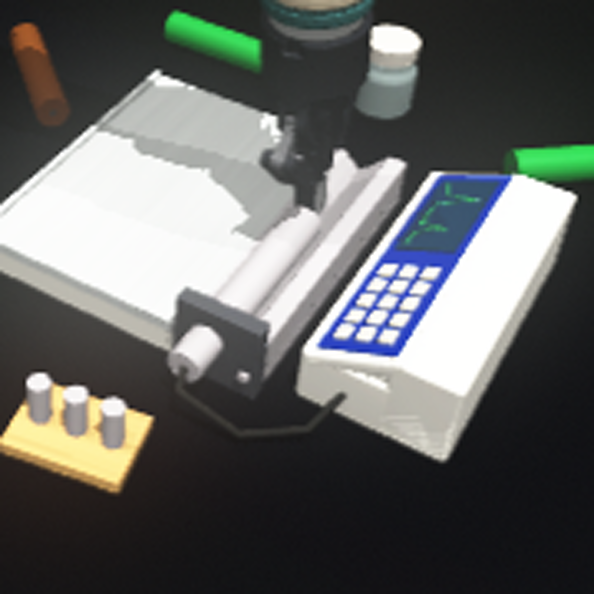

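The bar reaches the end plate and does not move at 17 N, about twice the greatest sliding force, so it is home. I'll back off, lift, and check from above near the probe.

```bash
python3 -m handwheel '[0,-5,0,0,0,-8,0,0,0,-10,0,0,0,-5,-10,0,0,0,-25,0,0,0,-25,0,0,0,-25,0,0,0,-25,0]' -1 20
python3 -m handwheel '[-10,30,-5,0,-10,35,-5,0,-10,35,0,0,-10,30,0,0,-8,20,0,0,0,5,0,0,0,0,0,0,0,0,0,0]' -1 20
python3 - <<'E'
from h import *
t=np.load('tester.npy');s,c0=np.sin(t[2]),np.cos(t[2])
c=eyes.capture('wrist');save(c,'wrist9.png')
for d in eyes.search_frame(c,'bar')[:2]: print(d['confidence'],np.round(d['bbox']),ray(c,d['bbox'][:2],.0372))
for y in(-55,10,-120,-124): print(y,proj(c,[t[0]-s*y/1e3,t[1]+c0*y/1e3,.0372]))
c=eyes.capture('top')
for l in('bar','calib','jar','rack'):
    for d in eyes.search_frame(c,l)[:3]: print(l,round(d['confidence'],2),np.round(d['bbox']),np.round(ray(c,d['bbox'][:2],.037)[0],3))
E
```

```text
time: 12.35
position: [0.6162, 0.1342, 0.1493]
ee_rot: [0.999, 0.017, 0.026, -0.026]
force: [1.2, -0.2, 0.3]
grip_width: -0.0001
time: 13.02
position: [0.5768, -0.0333, 0.1624]
ee_rot: [0.999, 0.015, 0.035, -0.021]
force: [0.4, 0.9, -0.2]
grip_width: -0.0002
0.72 [170. 124. 177.  43.] [[0.63160769 0.04305906 0.0372    ]]
-55 [[173.30823124 125.06387806]]
10 [[ 92.97448081 123.91102755]]
-120 [[255.10356573 126.23770342]]
-124 [[260.18575987 126.31063677]]
bar 0.86 [198. 266.  32.  34.] [0.319 0.179 0.037]
bar 0.82 [156. 124.  27.  32.] [0.773 0.333 0.037]
bar 0.79 [156. 226.  15.  42.] [0.439 0.317 0.037]
jar 0.73 [156. 179.  22.  16.] [0.59  0.324 0.037]
jar 0.22 [229. 176.  81. 118.] [0.604 0.091 0.037]
rack 0.37 [230. 175.  85. 122.] [0.607 0.089 0.037]
```

View pics/wrist9.png

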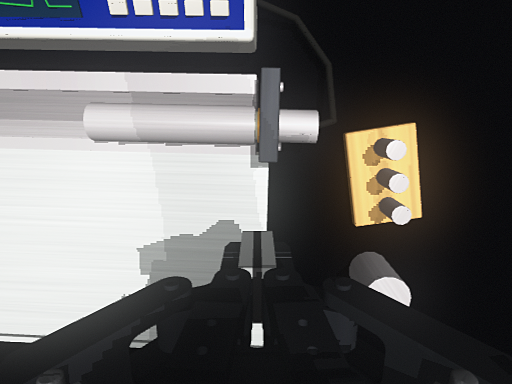

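From above, the bar's end face (col ~256) meets the probe (predicted col 255), with only the 4 mm probe collar showing before the end plate. The rack and calib stand as before. I'll hand in.

```bash
python3 -c "
from cell import ticket;print(ticket.sign_off())"
```

```text
the job is handed in; nothing more can be done
None
```

The bar is in the V-block, home against the probe, and the job is handed in at about 13 s of the 54 s allowed. I rolled it along the deck with the two open fingertips until it dropped into the V, then pushed it endways with the shut fingers.

**Checks that passed:**
- **Push:** the bar slid at 3–6 N. It then stopped dead at TCP y 0.1187 and did not move under about 17 N.
- **Close view:** the wrist picture shows the bar's end face at column 256, against 255 predicted for the probe. The bar's middle came out about 3 mm from the home point, which is within the detection error.
- **Clear of the bar:** the fingers had retreated to z 0.16, with about zero force.

**Weak or disagreeing checks:**
- **Top camera:** after the push its detector did not report the steel bar, and it missed calib and gave only a doubtful match for the rack, so the arm was probably in the way. The wrist view shows the rack and calib standing. The jar was found about where it began (0.590, 0.324 against 0.595, 0.333).
- **Tool tilt:** the tool tilted by up to about 4–5° during the moves, with no visible effect on the result.

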